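# Order card home, clip held open over its edge

## Task

At this packing bench, first press the order card straight down until its foot is fully home, flush in the socket of its stand. Then take the steel spring clip off the rim of the white tote by squeezing its handles, and bring it, jaws down, to the middle of the card's top edge, so that the spread jaws hang on both sides of the edge, square to the card and clear of it, ready for me to slip the packing list in. Finish like that, still squeezing the clip and holding it gaping around the edge; do not let go, never drop the clip, and leave the tape, the carton and the loose gift box as they are.

Things in the scene. Friction and masses are not known exactly. Their poses are not given: they have to be found in the camera images.
- card_stand: Order-card stand, screwed to the bench: grey block 70 mm (its x) by 130 mm (its y) by 32 mm high with a rectangular socket in its top, in which the black foot of the order card sits. Origin: centre of the underside, on the bench.
- card (a joint): How far the order card is pressed into its stand, m: 0 = foot 10 mm proud of the block, 0.010 = fully home, foot flush with the top of the block (it stops there). Starts 6 to 10 mm proud. The foot is snug: it moves only up and down, stays where it is left and takes about 6 N to push.
- card_edge (a point): Middle of the top edge of the order card, a stiff white upright board 4 mm thick (its x, across the card), 100 mm wide (its y, along the edge), standing 120 mm above the foot, its lowest 12 mm held in a grey ridge 16 mm thick on the foot. The point sinks with the card and is 152 mm above the bench when the card is home. z up. The edge may be pressed on.
- tote: White picking tote, heavy, does not move: 220 mm (its x) by 300 mm (its y) by 110 mm high, walls 4 mm. Origin: centre of the underside. The clip sits on the rim of its long wall on the tote's -x side, the one nearer the robot. Green gift boxes lie in its far half, below the rim.
- clip: The steel spring clip, 0.05 to 0.1 kg, loose: two pressed-steel halves on a pivot. Handles above the pivot: 36 mm wide (along y), up to 44 mm above it, leaning apart, 48 mm over their outsides at the top. Jaws below: 52 mm wide, lips 44 mm below the pivot. It sits jaws down, clamped by its own spring on the tote's rim. Same origin and axes as clip_pivot.
- clip_pivot (a point): Middle of the clip's pivot (spring coil 12 mm thick), at the start 30 mm above the tote's rim. Axes belong to the half with lip_a: y along the pivot, parallel to the rim; x across the wall, the line along which to squeeze the handles; z up. As the clip is spread evenly this half tilts about y by half of clip_arm. Squeeze from above, pads 15 to 40 mm above this point.
- lip_a (a point): Inner lower edge of the jaw lip of one half of the clip, middle of its width: 44 mm below the pivot.
- lip_b (a point): Same point on the other half's lip. The lips are 4 mm apart on the tote wall and about 26 mm apart when the clip is squeezed fully; they then hang 42 mm below the pivot.
- clip_arm (a joint): Angle by which the clip is spread, rad: 0 = jaws shut on a 4 mm wall; 0.50 = handles fully squeezed, a hard stop: they are then upright, parallel and 26 mm over their outsides. The spring pushes back on the handle ends with about 6 N at 0 and 9 N at 0.50, and shuts the clip when let go.
- tape: Bystander: roll of packing tape lying flat, 90 mm across, 48 mm high. Origin: centre of the underside.
- carton: Bystander: small carton 70 by 100 by 50 mm high, in front of the card stand. Origin: centre of the underside.
- gift_box: Bystander: loose green gift box 60 by 80 by 40 mm high on the tote's floor (4 mm thick), in its near half. Origin: centre of the underside.
There are look-alikes about, which are no part of the job. Of the things shaped like the card_stand, the grey one is meant. Leave any yellow look-alike of the clip alone.

How it is judged:
By the outcome, as a careful person would: the job done as asked, in the order asked, and still so for the second after the job is handed in, while the arm keeps its last pose, push and grip.
It also fails if it takes over 48 s, if anything falls off the work surface, if the arm or the gripper's body presses on something with over 40 N, if the wrist force passes 120 N, or if a joint passes its speed limit or range.

## Robot

A 7-joint arm with a two-finger parallel gripper is mounted at the origin on the work surface. World frame = base frame: x ahead of the robot, y to its left, z up, the work surface at z = 0. Lengths are in m, angles in rad, forces in N, time in s.
With the tool pointing down it reaches from about 0.4 to 0.875 m from the base axis. Payload 19.3 kg.
Tool frame: the origin (TCP) lies midway between the tips of the shut fingers; the grasp point (between the pads) lies 19 mm behind it; z points along the fingers, y is the line along which they close (so a half turn about z gives the same grasp; the last joint's range is limited). The gripper opens to 85 mm and grips with 20 to 120 N. Pads are 22 mm wide; open, the fingers measure 114 mm over their backs; the gripper's body (76 mm by 85 mm) begins 54 mm behind the grasp point. The pads swing forward as they close: fully open they stand 13 mm farther back than shut.
Start: joints at [1.037, 0.521, -0.036, 1.599, 0.021, 1.021, -0.113], TCP at [0.28, -0.559, 0.231] pointing down, gripper open.
Joint ranges: [-2.91, 2.91], [-0.3, 2.13], [-1.5, 1.42], [0.17, 2.43], [-1.26, 4.41], [0.16, 1.93], [-2.52, 2.52]. Speed limits (rad/s): [1.89, 1.89, 2.39, 2.39, 3.01, 3.01, 3.01].

## Interface

Orientations are given as [roll, pitch, yaw] about the fixed x, y, z axes, in that order (R = Rz(yaw) Ry(pitch) Rx(roll)).
In Python, from workcell import * gives the robot as it stands. The module is installed in compiled form; this text tells all that it offers.
- The arm moves only by the tool play_rows, never from a script. Its argument "deltas" is a list of rows, each a list of 7 numbers: the shift along the tool's x, y, z in units of 500 mm (1.0 is 500 mm), then the turn, a rotation vector about the tool's x, y, z in units of 120 degrees (1.0 is 120 degrees), then the closure, from 0 (fully open) to 1 (shut). A call has 1 to 10 rows; each row is the pose to reach, as a shift and turn from the pose commanded when the call began, along the tool's axes at that moment; what a row does not reach only later rows make up. A row lasts 1/10 s, in which the tool goes at most 50 mm and 8.59 degrees, less where a joint would pass 70% of its speed; a pose out of reach is approached as far as the arm can. A call with a number of a shift or a turn outside -1 to 1 is refused whole. A call with a gripper value outside its range is refused whole. The fingers move at their own pace and stop on an object; "newtons" is the grip in N (left out, the last holds). Time passes only in rows, so rows that repeat a pose let the fingers close. It gives the time, the measured TCP pose, the force, the opening and the grip force at its end, in the units of the state.
- observe(): the state, without advancing time (a new reading comes with each control period).
- grab_frame(name): name is "scene" or "top"; returns the picture (420x560x3 uint8, red, green, blue); there is no depth.
- get_calibration(name): a dict with "fovy" (degrees; the focal length in pixels is half the picture's height over the tangent of half this angle, whatever the lens; pixels are square), "cx", "cy" (the principal point, pixels), "xyz" and "rotation" of the camera in the world. Camera axes: x right, y down, z forward; pixel columns grow to the right and rows downward; lengths in m; the calibration is good to about 2 mm. A picture is of the moment at which its call begins. get_calibration takes no time and is no camera call.
- job_done(): hands the job in; it is judged then, once.
The state is a dict: "clock": time; "qpos": joint angles; "qd": joint speeds; "joint_efforts": joint torques, N m; "position": TCP position; "tool_rot": TCP orientation; "force": force on the tool from outside, world axes, zero at the start; "moment": the same for the moment, N m; "grip_width": finger opening in m; "finger_force": force on a finger pad.
Only numpy, scipy, OpenCV 4.12 (cv2) and the standard library are available. Lean on these libraries where they do the work, as an engineer would, in place of code of your own. Each camera call takes 0.05 s, during which the arm holds its last target. There are 200 camera calls.

## Working session

There is one attempt and no reset: what is moved stays moved. The work goes in short steps, Python scripts to look and compute and a tool call to move; the robot and the scene stay as the last step left them, time stands still between calls to the robot, and variables do not carry over. Pictures are saved under pics/ and viewed, at most 10 in all, crops included, and the job is handed in when it is done.

Besides the shell and the picture viewer there is one more tool, called after ">>>" by a JSON object that holds its "fn" and its "kwargs". play_rows: Moves the arm, as the interface text tells. Its arguments: {"type":"object","properties":{"deltas":{"type":"array"},"newtons":{"type":"number"}},"required":["deltas"]}

```bash
mkdir -p pics; python3 - <<'E'
from workcell import *
import cv2
for n in("scene","top"):
    cv2.imwrite(f"pics/{n}0.png",cv2.cvtColor(grab_frame(n),cv2.COLOR_RGB2BGR)); print(n,get_calibration(n))
print(observe())
E
```

```text
scene {'fovy': 48.706365906734845, 'cx': 277.3186328221648, 'cy': 217.87222316573758, 'xyz': array([1.11507832, 0.25583907, 1.0393693 ]), 'rotation': array([-2.56247561,  0.00545188,  2.09122335])}
top {'fovy': 48.56463225583083, 'cx': 282.89776626125877, 'cy': 217.42299295881443, 'xyz': array([ 0.44340504, -0.03354999,  1.2621743 ]), 'rotation': array([-3.02585054, -0.00973894, -1.5449115 ])}
{'clock': 0.1, 'qpos': array([ 1.03680019,  0.52193549, -0.03631121,  1.59992619,  0.0211772 ,
        1.02109826, -0.11275946]), 'qd': array([-1.15221896e-03, -1.04812517e-03, -1.14321414e-07, -1.40159534e-03,
        2.01645527e-04,  8.20457954e-04,  8.78852836e-05]), 'joint_efforts': array([ 4.20231736e-03, -9.28488278e+01,  1.98465563e+00, -3.70529079e+01,
        1.82261481e-02,  5.45024173e-03, -4.04918364e-05]), 'position': array([ 0.27943015, -0.55873315,  0.23080414]), 'tool_rot': array([-3.14061105e+00,  5.67033833e-05,  4.63799286e-01]), 'force': array([-0.40327136, -0.69230664, -0.0529811 ]), 'moment': array([ 0.00732691, -0.02962298,  0.02059987]), 'finger_force': 0.0, 'grip_width': 0.0854361079305933}
```

View pics/scene0.png

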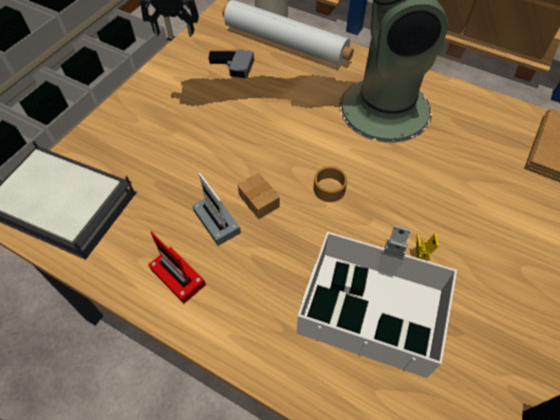

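View pics/top0.png

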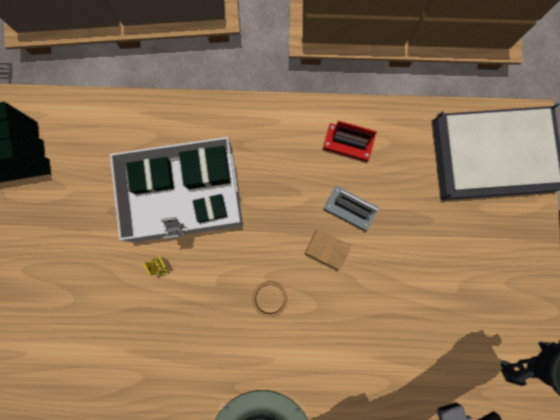

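Scene view: the grey stand is at (216,213), the clip at (399,240) and the yellow look-alike beside it at (427,245). In the top view the grey stand is at (351,208) and the clip at (173,227). I'll zoom in on these next.

```bash
cat > h.py <<'E'
import numpy as np, cv2
from scipy.spatial.transform import Rotation as R
from workcell import *
def cam(n):
    c=get_calibration(n); f=210/np.tan(np.radians(c['fovy'])/2)
    return f,c['cx'],c['cy'],np.array(c['xyz']),R.from_euler('xyz',c['rotation']).as_matrix()
def ray(n,p):
    f,cx,cy,o,M=cam(n); d=M@np.array([(p[0]-cx)/f,(p[1]-cy)/f,1]); return o,d/np.linalg.norm(d)
def plane(n,p,z):
    o,d=ray(n,p); return o+d*(z-o[2])/d[2]
def two(ps,pt):
    (a,u),(b,v)=ray("scene",ps),ray("top",pt)
    s=np.linalg.lstsq(np.c_[u,-v],b-a,rcond=None)[0]; P,Q=a+s[0]*u,b+s[1]*v
    return (P+Q)/2,np.linalg.norm(P-Q)
def proj(n,X):
    f,cx,cy,o,M=cam(n); q=M.T@(np.array(X)-o); return np.array([cx+f*q[0]/q[2],cy+f*q[1]/q[2]])
def crops(out,items):  # items (name-image, x0,y0,w,h) -> 400x300 tiles
    t=[cv2.resize(im[y:y+h,x:x+w],(400,300),interpolation=cv2.INTER_CUBIC) for im,x,y,w,h in items]
    while len(t)<4: t.append(np.zeros((300,400,3),np.uint8))
    cv2.imwrite(out,np.vstack([np.hstack(t[:2]),np.hstack(t[2:4])]))
E
python3 - <<'E'
from h import *
s=cv2.imread("pics/scene0.png");t=cv2.imread("pics/top0.png")
crops("pics/c1.png",[(s,180,165,80,60+0),(s,360,215,80,60),(t,312,180,80,60),(t,135,200,80,60)])
for p in [(111,155),(229,139),(241,228),(121,241)]: print(plane("top",p,.11))
for p in [(327,235),(456,269),(300,331)]: print(plane("scene",p,.11))
print(plane("top",(351,208),.032),plane("top",(173,227),.14))
E
```

```text
[0.72434951 0.39622753 0.11      ]
[0.77429372 0.10068359 0.11      ]
[0.54836635 0.06202572 0.11      ]
[0.50822625 0.35679179 0.11      ]
[0.57445609 0.07388868 0.11      ]
[0.51170682 0.3629163  0.11      ]
[0.80921553 0.12865239 0.11      ]
[ 0.61693836 -0.22300216  0.032     ] [0.54366032 0.22370158 0.14      ]
```

View pics/c1.png

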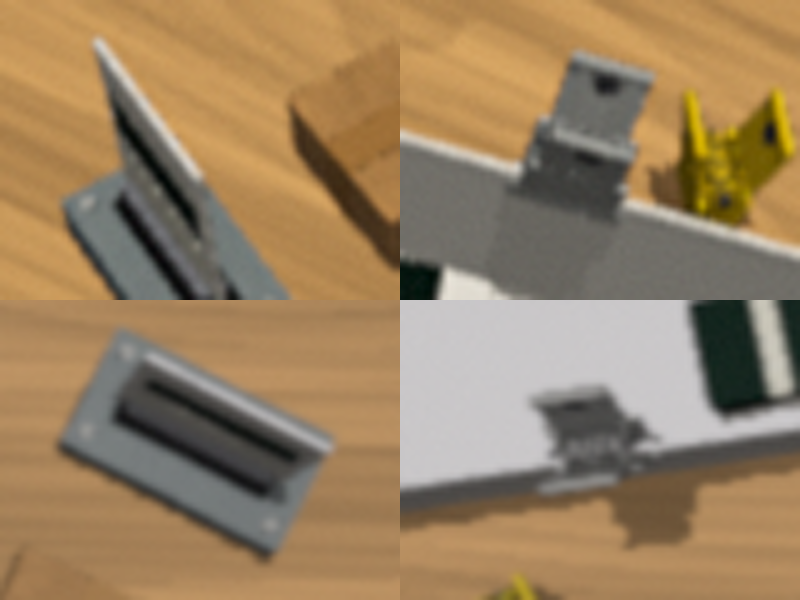

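The tiles show both card edge ends: scene (199.4,173.4) and (220,200.6), top (378,208) and (341,191). They also show the top edges of both clip handles. I'll triangulate these.

```bash
python3 - <<'E'
from h import *
pr=lambda *a:print(*[np.round(x,4) for x in a])
A,ea=two((199.4,173.4),(378,208));B,eb=two((220,200.6),(341,191))
pr(A,ea,B,eb,(A+B)/2,np.linalg.norm(A-B),np.degrees(np.arctan2(*(B-A)[1::-1])))
for s,t in [((394.6,226.2),(179,236)),((410,230),(163,238)),((389,240),(176,218)),((406.6,246),(162,220))]: pr(*two(s,t))
# stand corners, z=.032, from top: tile coords/5
for p in [(117,30),(330,135),(270,258),(60,145)]: pr(plane("top",(312+p[0]/5,180+p[1]/5),.032))
for h in (.156,.162): pr(plane("top",(359.5,199.5),h),plane("scene",(209.7,187),h))
for z in(.184,): pr(plane("scene",(402.3,228.1),z),plane("top",(171,237),z),plane("scene",(397.8,243),z),plane("top",(169,219),z))
E
```

```text
[ 0.5997 -0.266   0.1578] 0.0053 [ 0.6399 -0.1784  0.1537] 0.0029 [ 0.6198 -0.2222  0.1557] 0.0965 65.3693
[0.5191 0.2032 0.174 ] 0.005
[0.5137 0.2377 0.1779] 0.0017
[0.5613 0.2086 0.1807] 0.0001
[0.5553 0.2443 0.177 ] 0.0052
[ 0.6754 -0.1805  0.032 ]
[ 0.6216 -0.2952  0.032 ]
[ 0.5548 -0.2635  0.032 ]
[ 0.6123 -0.1509  0.032 ]
[ 0.6207 -0.2242  0.156 ] [ 0.6197 -0.2192  0.156 ]
[ 0.6197 -0.2232  0.162 ] [ 0.623 -0.216  0.162]
[0.5212 0.2224 0.184 ] [0.5164 0.217  0.184 ] [0.561  0.2279 0.184 ] [0.5581 0.2239 0.184 ]
```

```bash
cat >> h.py <<'E'
def go(x,y,z,yawdeg):
    o=observe(); M=R.from_euler('xyz',o['tool_rot']); T=R.from_euler('xyz',[np.pi,0,np.radians(yawdeg)])
    d=M.inv().apply(np.array([x,y,z])-o['position'])/.5; r=np.degrees((M.inv()*T).as_rotvec())/120
    print("delta",np.round(np.r_[d,r],4)); return o
E
python3 -c "
from h import *
go(.620,-.222,.185,65)"
```

```text
delta [ 9.105e-01 -2.975e-01  9.180e-02 -5.000e-04 -1.000e-04 -3.202e-01]
```

>>> {"fn": "play_rows", "kwargs": {"deltas": [[0.091, -0.03, 0.009, 0, 0, -0.032, 1], [0.182, -0.06, 0.018, 0, 0, -0.064, 1], [0.273, -0.089, 0.028, 0, 0, -0.096, 1], [0.364, -0.119, 0.037, 0, 0, -0.128, 1], [0.455, -0.149, 0.046, 0, 0, -0.16, 1], [0.546, -0.179, 0.055, 0, 0, -0.192, 1], [0.637, -0.208, 0.064, 0, 0, -0.224, 1], [0.728, -0.238, 0.073, 0, 0, -0.256, 1], [0.82, -0.268, 0.083, 0, 0, -0.288, 1], [0.911, -0.298, 0.092, 0, 0, -0.32, 1]], "newtons": 20}}

```text
clock: 1.1
position: [0.6213, -0.2204, 0.1848]
tool_rot: [-3.141, 0.0, 1.137]
force: [0.4, -1.4, 0.9]
grip_width: -0.0003
finger_force: 0.0
```

>>> {"fn": "play_rows", "kwargs": {"deltas": [[0, 0, 0, 0, 0, 0, 1], [0, 0, 0, 0, 0, 0, 1], [0, 0, 0, 0, 0, 0, 1], [0, 0, 0, 0, 0, 0, 1]]}}

```text
clock: 1.5
position: [0.6196, -0.2233, 0.1854]
tool_rot: [3.142, 0.001, 1.132]
force: [-0.7, -0.3, 0.6]
grip_width: -0.0001
finger_force: 0.0
```

```bash
python3 - <<'E'
from h import *
o=go(.620,-.222,.170,65); print(o['position'],o['tool_rot'],o['force'],o['qpos'])
s=cv2.cvtColor(grab_frame("scene"),4);t=cv2.cvtColor(grab_frame("top"),4)
print(proj("scene",o['position']),proj("top",o['position']))
crops("pics/c2.png",[(s,170,145,80,60),(s,100,80,200,150),(t,322,170,80,60),(t,135,200,80,60)])
E
```

```text
delta [ 0.0027 -0.0004  0.0308  0.      0.0003 -0.0012]
[ 0.61958381 -0.2233016   0.18541191] [3.14158395e+00 6.01649572e-04 1.13194359e+00] [-0.67292868 -0.29310024  0.5532278 ] [ 0.41612288  0.63078097 -0.25080677  1.5386512   0.17617251  0.99450303
 -0.32347279]
[206.65730736 178.6726615 ] [361.2853727  198.01217601]
```

View pics/c2.png

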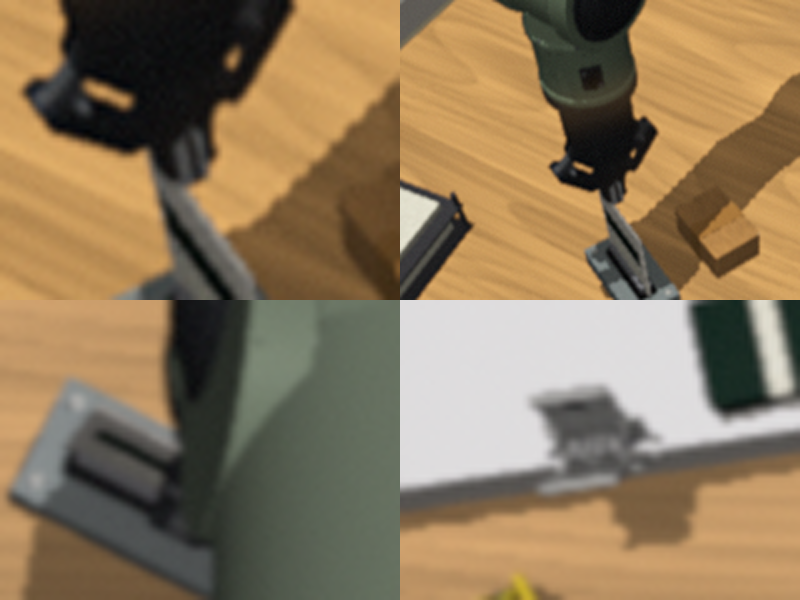

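The shut fingertips are at about scene (208,181), right over the card's edge. Next I press down gradually.

>>> {"fn": "play_rows", "kwargs": {"deltas": [[0.002, 0, 0.025, 0, 0, 0, 1], [0.003, 0, 0.048, 0, 0, 0, 1], [0.003, 0, 0.054, 0, 0, 0, 1], [0.003, 0, 0.06, 0, 0, 0, 1], [0.003, 0, 0.064, 0, 0, 0, 1], [0.003, 0, 0.066, 0, 0, 0, 1]]}}

```text
clock: 2.2
position: [0.6207, -0.2206, 0.1522]
tool_rot: [-3.141, 0.0, 1.134]
force: [-3.5, -0.1, 4.2]
grip_width: -0.0001
finger_force: 2.4
```

>>> {"fn": "play_rows", "kwargs": {"deltas": [[0, 0, 0.002, 0, 0, 0, 1], [0, 0, 0.003, 0, 0, 0, 1], [0, 0, 0.003, 0, 0, 0, 1]]}}

```text
clock: 2.5
position: [0.6209, -0.2207, 0.1519]
tool_rot: [3.141, 0.0, 1.134]
force: [-7.6, 2.0, 16.4]
grip_width: -0.0004
finger_force: 8.5
```

>>> {"fn": "play_rows", "kwargs": {"deltas": [[0, 0, 0.001, 0, 0, 0, 1], [0, 0, 0.0015, 0, 0, 0, 1], [0, 0, 0.0015, 0, 0, 0, 1]]}}

```text
clock: 2.8
position: [0.6211, -0.2207, 0.1518]
tool_rot: [3.141, 0.0, 1.134]
force: [-11.1, 3.6, 25.7]
grip_width: -0.0002
finger_force: 12.5
```

>>> {"fn": "play_rows", "kwargs": {"deltas": [[0, 0, -0.04, 0, 0, 0, 1], [0, 0, -0.11, 0, 0, 0, 1], [0, 0, -0.2, 0, 0, 0, 0.5], [0, 0, -0.2, 0, 0, 0, 0]]}}

```text
clock: 3.2
position: [0.6233, -0.2211, 0.256]
tool_rot: [3.133, -0.001, 1.134]
force: [0.2, 0.2, 0.3]
grip_width: 0.0281
finger_force: 0.0
```

```bash
python3 -c "
from h import *
print(go(.5385,.2225,.235,99.7)['position'])"
```

```text
delta [ 7.320e-01 -5.296e-01  3.850e-02  4.100e-03  6.000e-04 -2.895e-01]
[ 0.62332489 -0.22110524  0.25597843]
```

The card is home: z stalled at 0.1518 while the force rose to 26 N. Next stop is above the clip.

>>> {"fn": "play_rows", "kwargs": {"deltas": [[0.075, -0.053, 0.0, 0, 0, -0.029, 0], [0.15, -0.106, 0.0, 0, 0, -0.058, 0], [0.22, -0.159, 0.01, 0, 0, -0.087, 0], [0.293, -0.212, 0.01, 0, 0, -0.116, 0], [0.366, -0.265, 0.01, 0, 0, -0.145, 0], [0.44, -0.318, 0.02, 0, 0, -0.174, 0], [0.512, -0.371, 0.02, 0, 0, -0.203, 0], [0.586, -0.424, 0.03, 0, 0, -0.232, 0], [0.66, -0.477, 0.035, 0, 0, -0.261, 0], [0.732, -0.53, 0.0385, 0, 0, -0.29, 0]]}}

```text
clock: 4.2
position: [0.5352, 0.225, 0.2307]
tool_rot: [3.141, -0.0, 1.744]
force: [1.4, 0.1, 0.8]
grip_width: 0.0853
finger_force: 0.0
```

>>> {"fn": "play_rows", "kwargs": {"deltas": [[0, 0, 0, 0, 0, 0, 0], [0, 0, 0, 0, 0, 0, 0], [0, 0, 0, 0, 0, 0, 0], [0, 0, 0, 0, 0, 0, 0]]}}

```text
clock: 4.6
position: [0.5361, 0.222, 0.2308]
tool_rot: [3.141, 0.0, 1.739]
force: [-0.3, -0.3, 0.4]
grip_width: 0.0855
finger_force: 0.0
```

```bash
python3 - <<'E'
from h import *
o=go(.5385,.2225,.200,99.7); print(o['position'],o['tool_rot'],o['qpos'])
s=cv2.cvtColor(grab_frame("scene"),4)
print(proj("scene",o['position']))
crops("pics/c3.png",[(s,340,180,120,90),(s,180,165,80,60),(s,360,205,80,60)])
E
```

```text
delta [ 0.0002  0.0048  0.0616  0.0001  0.0002 -0.0003]
[0.53613651 0.22200955 0.23081491] [3.14134102e+00 3.55945908e-04 1.73942098e+00] [-0.14272633  0.48778639 -0.49528669  1.70372748  0.2654744   1.01712118
 -0.56132405]
[404.43787521 221.38217823]
```

View pics/c3.png

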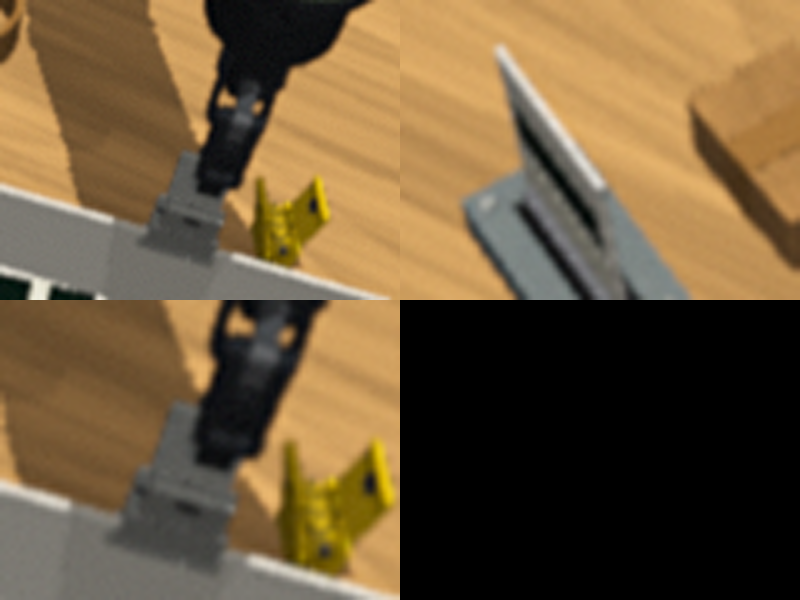

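The open fingers straddle the clip handles: the near tip is at scene (403,237), with one handle on each side. The yellow clip is clear, and the card foot looks flush. Next I descend and squeeze.

```bash
python3 -c "
from h import *
go(.5375,.2232,.149,99.7)"
```

```text
delta [ 1.700e-03  3.100e-03  1.637e-01  1.000e-04  1.000e-04 -3.000e-04]
```

>>> {"fn": "play_rows", "kwargs": {"deltas": [[0.002, 0.003, 0.05, 0, 0, 0, 0], [0.002, 0.003, 0.1, 0, 0, 0, 0], [0.002, 0.003, 0.14, 0, 0, 0, 0], [0.002, 0.003, 0.164, 0, 0, 0, 0], [0.002, 0.003, 0.164, 0, 0, 0, 0], [0.002, 0.003, 0.164, 0, 0, 0, 0]]}}

```text
clock: 5.25
position: [0.5374, 0.2244, 0.1495]
tool_rot: [3.141, -0.0, 1.741]
force: [-0.4, 0.4, -0.2]
grip_width: 0.0855
finger_force: 0.0
```

>>> {"fn": "play_rows", "kwargs": {"deltas": [[0, 0, 0, 0, 0, 0, 0.3], [0, 0, 0, 0, 0, 0, 0.4], [0, 0, 0, 0, 0, 0, 0.5], [0, 0, 0, 0, 0, 0, 0.6], [0, 0, 0, 0, 0, 0, 0.7], [0, 0, 0, 0, 0, 0, 0.8], [0, 0, 0, 0, 0, 0, 0.9], [0, 0, 0, 0, 0, 0, 1], [0, 0, 0, 0, 0, 0, 1], [0, 0, 0, 0, 0, 0, 1]], "newtons": 40}}

```text
clock: 6.25
position: [0.537, 0.2244, 0.1488]
tool_rot: [3.142, -0.0, 1.741]
force: [0.3, -0.3, -0.2]
grip_width: 0.0249
finger_force: 42.6
```

```bash
python3 - <<'E'
from h import *
o=observe(); print(o['position'],o['tool_rot'],o['force'],o['moment'])
s=cv2.cvtColor(grab_frame("scene"),4)
print(proj("scene",o['position']))
crops("pics/c4.png",[(s,340,180,120,90),(s,375,210,60,45)])
E
```

```text
[0.53698768 0.22440559 0.14878734] [ 3.14158943e+00 -5.94733891e-05  1.74132867e+00] [ 0.34644031 -0.26282355 -0.1666983 ] [-0.0115727  -0.02480518  0.05315447]
[397.02353683 242.15418842]
```

View pics/c4.png

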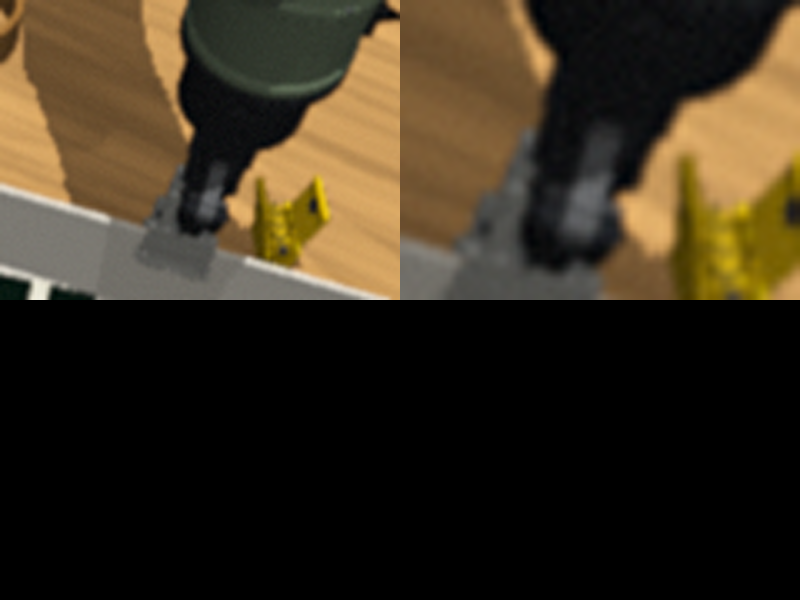

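The width is 25 mm, so the clip is squeezed to its stop. The clip seems to sit a little toward -y of the fingers. I'll lift it and carry it toward the card, high up.

>>> {"fn": "play_rows", "kwargs": {"deltas": [[0, 0, -0.01, 0, 0, 0, 1], [0, 0, -0.03, 0, 0, 0, 1], [0, 0, -0.06, 0, 0, 0, 1], [0, 0, -0.1, 0, 0, 0, 1], [0, 0, -0.15, 0, 0, 0, 1], [0, 0, -0.2, 0, 0, 0, 1], [0, 0, -0.25, 0, 0, 0, 1], [0, 0, -0.25, 0, 0, 0, 1], [0, 0, -0.25, 0, 0, 0, 1]]}}

```text
clock: 7.2
position: [0.5371, 0.2244, 0.275]
tool_rot: [3.14, -0.0, 1.741]
force: [-0.4, 0.5, -1.5]
grip_width: 0.0252
finger_force: 42.6
```

```bash
python3 - <<'E'
from h import *
o=go(.620,-.222,.272,65); print(o['position'],o['tool_rot'])
s=cv2.cvtColor(grab_frame("scene"),4);t=cv2.cvtColor(grab_frame("top"),4)
p=proj("scene",o['position']);q=proj("top",o['position']);print(p,q)
a=int(p[0])-40,int(p[1])-30;b=int(q[0])-40,int(q[1])-30;print(a,b)
crops("pics/c5.png",[(s,*a,80,60),(t,*b,80,60),(s,360,205,80,60)])
E
```

```text
delta [-9.080e-01  1.190e-02  5.800e-03  7.000e-04 -3.000e-04  2.897e-01]
[0.53711403 0.22439866 0.27497232] [ 3.13996193e+00 -2.03292704e-04  1.74122856e+00]
[410.36803774 210.21635868] [158.2391871  224.02226151]
(370, 180) (118, 194)
```

View pics/c5.png

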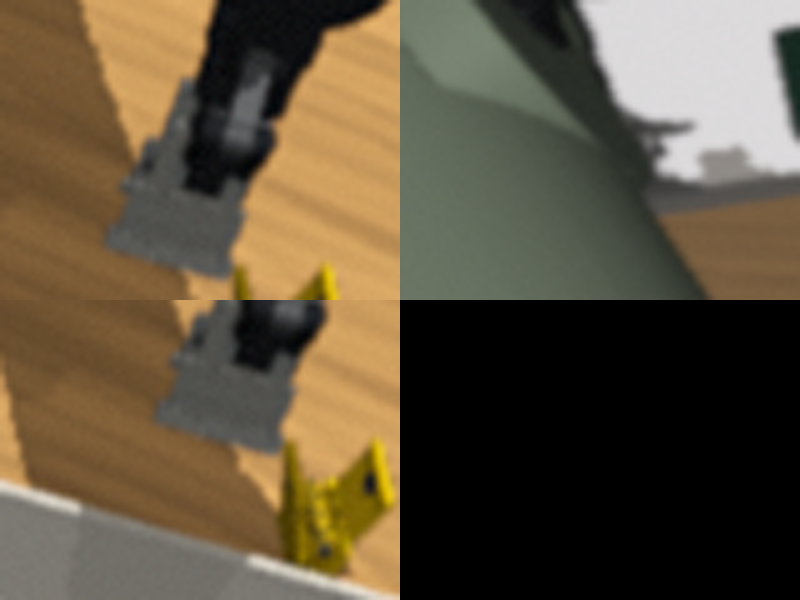

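The clip is held and lifted clear of the tote. The inner jaw's lower edge runs from scene px (391.4,228.6) to (416,235). From that I'll work out the clip's offset along its y.

```bash
python3 - <<'E'
from h import *
M=R.from_rotvec([0,0,np.radians(-9.77)])
T=np.array([.5371,.2244,.275])
for p,z in [((391.4,228.6),.224),((416,235),.224),((403.7,231.8),.224),((411,218),.277),((397.5,198),.31)]:
    P=plane("scene",p,z); print(p,M.apply(P-T).round(4))
for y in(-.01,0): print(proj("scene",T+M.inv().apply([.015,y,-.051])), proj("scene",T+M.inv().apply([.02,0,0.002])))
E
```

```text
(391.4, 228.6) [ 0.0205 -0.0233 -0.051 ]
(416, 235) [ 0.0186  0.0273 -0.051 ]
(403.7, 231.8) [ 0.0195  0.0021 -0.051 ]
(411, 218) [0.0194 0.0046 0.002 ]
(397.5, 198) [ 0.0065 -0.0319  0.035 ]
[398.34817219 228.35072788] [408.61631488 217.57573675]
[403.14734352 229.74978914] [408.61631488 217.57573675]
```

>>> {"fn": "play_rows", "kwargs": {"deltas": [[-0.02, 0, 0, 0, 0, 0.006, 1], [-0.06, 0.001, 0, 0, 0, 0.019, 1], [-0.12, 0.002, 0, 0, 0, 0.038, 1], [-0.19, 0.003, 0, 0, 0, 0.06, 1], [-0.265, 0.004, 0, 0, 0, 0.085, 1], [-0.34, 0.005, 0, 0, 0, 0.108, 1], [-0.415, 0.006, 0, 0, 0, 0.132, 1], [-0.49, 0.007, 0, 0, 0, 0.156, 1], [-0.565, 0.008, 0, 0, 0, 0.18, 1], [-0.64, 0.009, 0, 0, 0, 0.204, 1]]}}

```text
clock: 8.3
position: [0.5952, -0.0938, 0.2736]
tool_rot: [-3.141, 0.001, 1.309]
force: [0.7, 0.4, -0.0]
grip_width: 0.025
finger_force: 42.6
```

```bash
python3 -c "
from h import *
print(go(.6206,-.2206,.270,65)['grip_width'])"
```

```text
delta [-2.317e-01  1.147e-01  7.300e-03 -2.000e-04  3.000e-04  8.340e-02]
0.02496254474006073
```

>>> {"fn": "play_rows", "kwargs": {"deltas": [[-0.07, 0.034, 0, 0, 0, 0.025, 1], [-0.13, 0.064, 0, 0, 0, 0.046, 1], [-0.18, 0.09, 0, 0, 0, 0.065, 1], [-0.215, 0.106, 0.005, 0, 0, 0.077, 1], [-0.232, 0.115, 0.007, 0, 0, 0.083, 1], [-0.232, 0.115, 0.007, 0, 0, 0.083, 1], [-0.232, 0.115, 0.007, 0, 0, 0.083, 1], [-0.232, 0.115, 0.007, 0, 0, 0.083, 1]]}}

```text
clock: 9.1
position: [0.622, -0.2156, 0.2705]
tool_rot: [3.142, -0.001, 1.142]
force: [-0.5, 0.8, -0.5]
grip_width: 0.0247
finger_force: 42.6
```

```bash
python3 - <<'E'
from h import *
o=go(.6206,-.2206,.188,65); print(o['position'],o['tool_rot'])
s=cv2.cvtColor(grab_frame("scene"),4);t=cv2.cvtColor(grab_frame("top"),4)
p=proj("scene",o['position'])
crops("pics/c6.png",[(s,170,130,80,60),(s,140,100,160,120),(t,322,170,80,60)])
E
```

```text
delta [-0.0105  0.0016  0.1651  0.     -0.0003  0.0038]
[ 0.62202492 -0.21555537  0.27053174] [ 3.14150538e+00 -5.64704637e-04  1.14235282e+00]
```

View pics/c6.png

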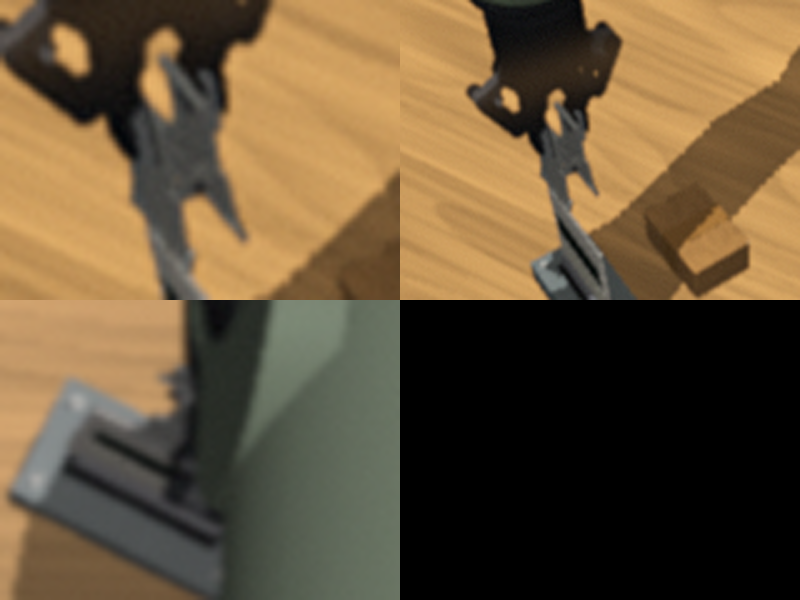

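The clip is gaping, jaws down, above the card in scene. I'll correct by 5 mm along the edge and descend in stages.

>>> {"fn": "play_rows", "kwargs": {"deltas": [[-0.005, 0.001, 0.02, 0, 0, 0.002, 1], [-0.0105, 0.0015, 0.06, 0, 0, 0.004, 1], [-0.0105, 0.0015, 0.095, 0, 0, 0.004, 1], [-0.0105, 0.0015, 0.105, 0, 0, 0.004, 1], [-0.0105, 0.0015, 0.105, 0, 0, 0.004, 1], [-0.0105, 0.0015, 0.105, 0, 0, 0.004, 1]]}}

```text
clock: 9.8
position: [0.6207, -0.222, 0.2184]
tool_rot: [3.141, -0.0, 1.132]
force: [1.0, -0.5, -0.5]
grip_width: 0.025
finger_force: 42.6
```

```bash
python3 - <<'E'
from h import *
o=go(.6206,-.2206,.188,65); print(o['position'],o['tool_rot'])
s=cv2.cvtColor(grab_frame("scene"),4)
cv2.imwrite("pics/c7.png",cv2.resize(s[150:225,170:270],(800,600),interpolation=cv2.INTER_CUBIC))
u=np.array([np.cos(np.radians(65)),np.sin(np.radians(65)),0])
n=np.array([u[1],-u[0],0]);C=np.array([.6206,-.2222,.152])
P=lambda X:((proj("scene",X)-[170,150])*8).round()
print("edge ends",P(C-.05*u),P(C+.05*u))
t=o['position'];
for w in(.026,-.026): print("lips",[P(t+w*u+g*n-[0,0,.051]) for g in(.013,-.013)])
E
```

```text
delta [ 0.0025 -0.0015  0.0608  0.0004 -0.0001 -0.0012]
[ 0.62071043 -0.22204901  0.21841491] [ 3.14085960e+00 -2.28034481e-04  1.13199544e+00]
edge ends [226. 195.] [396. 414.]
lips [array([310., 350.]), array([386., 308.])]
lips [array([220., 235.]), array([296., 195.])]
```

View pics/c7.png

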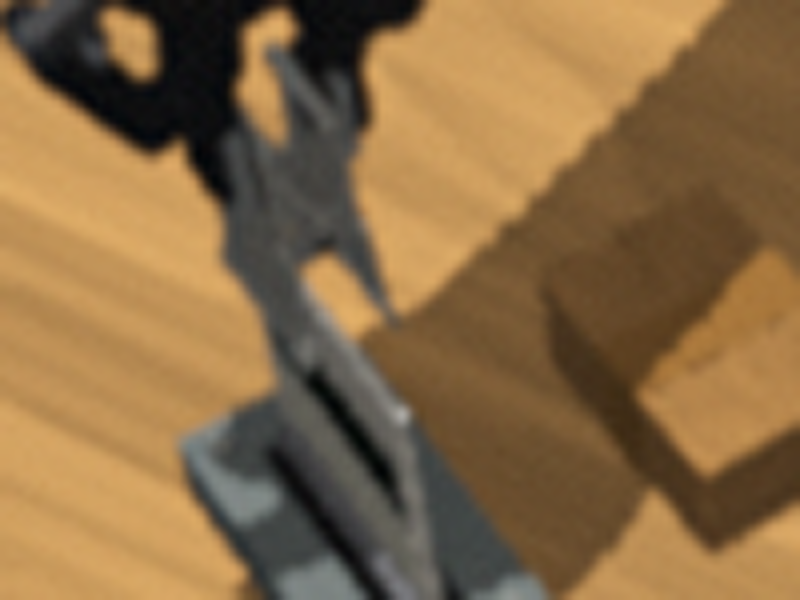

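The card's near end is at (403,410) and the right lip at (395,322), against predictions of (396,414) and (386,308). The lips are centred across the edge and hang about 5 mm lower than assumed. I'll go down to TCP z = 0.192.

>>> {"fn": "play_rows", "kwargs": {"deltas": [[0.001, -0.001, 0.01, 0, 0, -0.001, 1], [0.002, -0.001, 0.025, 0, 0, -0.001, 1], [0.002, -0.001, 0.04, 0, 0, -0.001, 1], [0.002, -0.001, 0.05, 0, 0, -0.001, 1], [0.002, -0.001, 0.053, 0, 0, -0.001, 1], [0.002, -0.001, 0.053, 0, 0, -0.001, 1], [0.002, -0.001, 0.053, 0, 0, -0.001, 1], [0.002, -0.001, 0.053, 0, 0, -0.001, 1]]}}

```text
clock: 10.65
position: [0.6205, -0.221, 0.1916]
tool_rot: [3.141, -0.0, 1.134]
force: [0.1, 0.9, -0.6]
grip_width: 0.0248
finger_force: 42.6
```

```bash
python3 - <<'E'
from h import *
o=go(.6206,-.2206,.192,65); print(o['position'],o['tool_rot'],o['force'],o['moment'])
s=cv2.cvtColor(grab_frame("scene"),4)
cv2.imwrite("pics/c8.png",cv2.resize(s[160:220,180:260],(800,600),interpolation=cv2.INTER_CUBIC))
E
```

```text
delta [ 0.0009 -0.0002 -0.0008  0.0002 -0.     -0.0003]
[ 0.62049401 -0.2210268   0.19159466] [ 3.14113096e+00 -1.03260614e-04  1.13386795e+00] [ 0.05369936  0.94176198 -0.57029417] [ 0.02946185  0.01299171 -0.00065533]
```

View pics/c8.png

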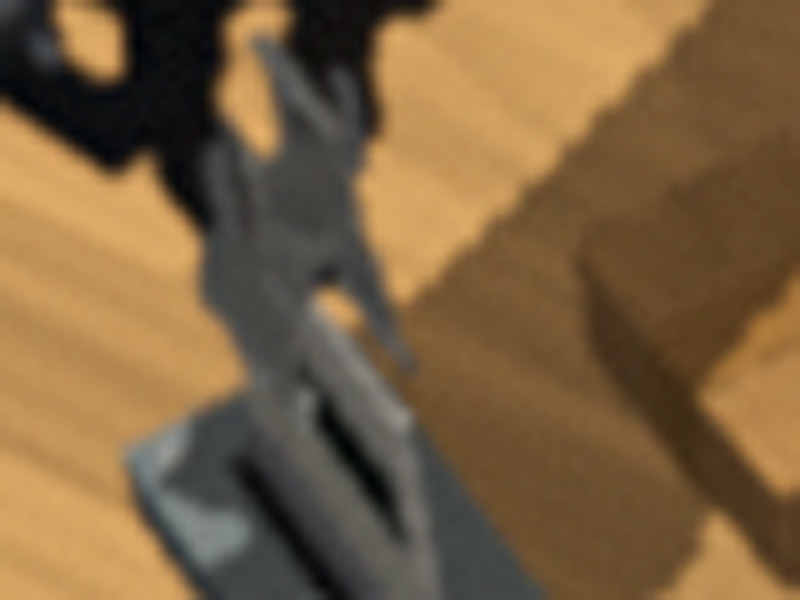

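The card edge passes between the spread jaws. The right lip is at (410,365) and the card's near end at (410,420). That leaves about 24 mm of card beyond the clip, as it should be when centred, and there is no contact force.

```bash
python3 -c "
from workcell import *
print(job_done())"
```

```text
the job is handed in; nothing more can be done
None
```

The job is handed in at about 11 s of the 48 s allowed. The card is pressed home, and the clip is still squeezed, gaping around the middle of the card's top edge, jaws down, with no contact force. I moved none of the tape, carton or gift box, but I did not re-check them at the end.

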